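Peel a fresh parts tray off the nested stack and present it

TASK

Pull the red handle to draw the slide with its stack of nested trays all the way out from under the raised bin shelf. The trays cling together: peel the blue top tray off by lifting one corner first while the opposite corner is still down, leaving the trays beneath nested on the slide. Finish still holding that tray in the gripper, level and clear above the middle of the yellow-edged mat about a hand's breadth up, ready to be filled, and leave the other things on the bench alone.

Things in the scene. Friction and masses are not known exactly. Their poses are not given: they have to be found in the camera images.
- sled (a joint): travel of the slide in m: 0 = pushed in under the shelf, 0.17 = at its stop, fully out. It starts at 0, runs straight along the -y axis of the stand (rig), stays where it is left and needs about 2 to 3 N.
- sled_handle (a point): centre of the top face (102 mm above the table) of the slide's upright red square handle post, 24 x 24 x 80 mm, sides along the stand's x and y; axes parallel to the stand's. With the slide in, the shelf's front edge is 85 mm behind it (stand +y). The stack's centre is always 155 mm behind it.
- rig: fixed stand: base 270 x 520 mm, slide track along its y axis, wooden shelf 300 (x) x 240 (y) mm on four rods, spanning stand y +10 to +250 mm, underside 116 mm above the table; blue bins on it reach 204 mm. Origin on the table under the track's middle; slide centre at stand y +80 mm when in, -90 mm when out. Yaw within 0.25 rad.
- tray_top: blue top tray, 160 (x) x 120 (y) x 40 mm, about 90 g, empty. Origin: centre of underside, 54 mm above the table in the stack; axes as the stand's. Its upper 16 mm are an upright rim band 9 mm thick; inside, a ledge 16 mm and the floor 36 mm down. Pinch at most 13 mm deep, or the next tray is caught. Sprung pips near each corner make it cling (1 to 4 N) until 5 mm up, then it clicks free.
- tray_mid: grey second tray, same shape, its origin 16 mm below the top tray's and its rim band directly below the top tray's band. It clings about twice as firmly to the third tray (blue, fixed to the slide) and must stay nested.
- top_corner0 (a point): outer corner of the top tray's rim, at the rim's top face; tray x -80, y -60 mm
- top_corner1 (a point): outer corner of the top tray's rim, at the rim's top face; tray x 80, y -60 mm
- top_corner2 (a point): outer corner of the top tray's rim, at the rim's top face; tray x 80, y 60 mm
- top_corner3 (a point): outer corner of the top tray's rim, at the rim's top face; tray x -80, y 60 mm
- mat: fixed kitting mat, yellow border with a dark middle, 200 x 160 x 4 mm; origin at the centre of its underside on the table
- caster_wheel: black caster wheel lying flat, 104 mm across, 28 mm high; bystander, origin under its centre
- caster_fork: steel caster fork standing on its 90 x 70 mm plate, 67 mm high; bystander, origin under its centre
- cup: orange plastic cup, 72 mm across, 75 mm high; bystander, origin under its centre
- screwdriver: red-handled screwdriver lying on the table, its length along its x axis; bystander
- wrench: steel open-ended wrench lying on the table, its length along its x axis; bystander
- grease_jar: jar with a red cap, 64 mm across, 70 mm high; bystander, origin under its centre

How it is judged (in metres and radians):
On the way, in this order (a step that is already met when the one before it is completed fails the run):
1. the slide has been drawn out to its stop (within 15 mm) (value of joint sled above 0.155 m), for 0.1 s.
2. one corner of the top tray is lifted at least 8 mm while the opposite corner is still down (within 4.5 mm) (((z of top_corner0 in the frame of tray_mid above 0.064 m and z of top_corner2 in the frame of tray_mid below 0.0605 m) or (z of top_corner1 in the frame of tray_mid above 0.064 m and z of top_corner3 in the frame of tray_mid below 0.0605 m) or (z of top_corner2 in the frame of tray_mid above 0.064 m and z of top_corner0 in the frame of tray_mid below 0.0605 m) or (z of top_corner3 in the frame of tray_mid above 0.064 m and z of top_corner1 in the frame of tray_mid below 0.0605 m))), for 0.05 s.
At the end, for the whole second after the job is handed in: Top tray held still in the gripper alone, centre within 40 mm of the mat's centre, underside 50 to 200 mm above the table, level within 0.2 rad; slide out at least 145 mm; second tray still nested on it (within 4 mm, tilt under 0.05 rad) (value of joint sled above 0.145 m and horizontal distance between tray_top and mat below 0.04 m and height (world z) of tray_top between 0.05 and 0.2 m and angle between tray_top's own z axis and vertical below 0.2 rad and linear speed of tray_top below 0.03 m/s and contact force between tray_top and the fingers above 1 N and contact force between tray_top and mat below 0.1 N and contact force between tray_top and rig below 0.1 N and z of tray_mid in the frame of sled_handle between -0.068 and -0.06 m and angle between tray_mid's own z axis and vertical below 0.05 rad); the arm keeps its last pose, push and grip.
It fails at once if the second tray is pulled up with the top one (raised 8 mm or tilted 0.1 rad) (z of tray_mid in the frame of sled_handle above -0.056 m or angle between tray_mid's own z axis and vertical above 0.1 rad).
It fails at once if another thing on the bench is moved more than 30 mm (distance of any of caster_wheel, caster_fork, cup, screwdriver, wrench, grease_jar from where it was at the start of the episode above 0.03 m).
It also fails if it takes over 64 s, if anything falls off the work surface, if the arm or the gripper's body presses on something with over 40 N, if the wrist force passes 120 N, or if a joint passes its speed limit or range.

ROBOT

A 6-joint arm with a two-finger parallel gripper is mounted at the origin on the work surface. World frame = base frame: x ahead of the robot, y to its left, z up, the work surface at z = 0. Lengths are in mm, angles in rad, forces in N, time in s.
With the tool pointing down it reaches from about 400 to 925 mm from the base axis. Payload 12.5 kg.
Tool frame: the origin (TCP) lies between the finger pads; the fingertips stand 19 mm ahead of it and the grasp point (between the pads) is the TCP (env.nose_length is the distance from the TCP to the fingertips, in mm); z points along the fingers, y is the line along which they close (so a half turn about z gives the same grasp; the last joint's range is limited). The gripper opens to 95 mm and grips with 3 to 60 N. Pads are 20 mm wide; open, the fingers measure 119 mm over their backs; the gripper's body (75 mm by 180 mm) begins 59 mm behind the grasp point.
Start: joints at [-1.451, 0.491, 1.559, -0, 1.092, -0.106], TCP at [139.951, -609.146, 233.661] pointing down, gripper open.
Joint ranges: [-3.1, 3.1], [-0.84, 2.19], [0.05, 2.79], [-1.13, 4.28], [0.06, 2.93], [-2.69, 2.69]. Speed limits (rad/s): [2.22, 2.22, 2.79, 3.14, 3.14, 3.14].

INTERFACE

Orientations are given as [roll, pitch, yaw] about the fixed x, y, z axes, in that order (R = Rz(yaw) Ry(pitch) Rx(roll)).
In Python, from cell import env gives the robot as it stands. The module is installed in compiled form; this text tells all that it offers.
- The arm moves only by the tool drive_tool, never from a script. Its argument "rows" is a list that holds one entry, the list of rows, each a list of 7 numbers: the shift along the tool's x, y, z scaled (see below), then the turn, a rotation vector about the tool's x, y, z scaled (see below), then the opening, from 0 (shut) to 1 (fully open). In form: [[[tx, ty, tz, ax, ay, az, jaw], ...]]. A call has 1 to 5 rows; each row shifts and turns the commanded pose from where the row before left it, along the tool's axes as they then stand; what a row does not reach is not made up. The controller multiplies each number of a shift by 250 mm and each number of a turn by 180 degrees. A row lasts 1/8 s, in which the tool goes at most 62.5 mm and 10.7 degrees, less where a joint would pass 70% of its speed; a pose out of reach is approached as far as the arm can. A call with a number of a shift or a turn outside -1 to 1 is refused whole. A call with a gripper value outside its range is refused whole. The fingers move at their own pace and stop on an object; the grip force is fixed at half the most. Time passes only in rows, so rows that do not move let the fingers close. It gives the time, the measured TCP pose, the force, the opening and the grip force at its end, in the units of the state.
- env.state(): the state, without advancing time (a new reading comes with each control period).
- env.read_camera(name): name is "scene" or "side" or "wrist"; returns a dict with "color" (384x512x3 uint8, blue, green, red), "camera_matrix" (3x3 intrinsics, pixels), "k1" (the pictures are not rectified: a ray, as slopes to the right and down, at radius r is drawn at 1 + k1 r^2 times it, then the intrinsics apply), "pose" (4x4, takes a point from camera to world coordinates). Camera axes: x right, y up, looking along -z (the intrinsics and any distortion apply to the point x, -y, -z); pixel columns grow to the right and rows downward; lengths in mm; the calibration is good to about 2 mm. A picture is of the moment at which its call begins. There is no depth.
- env.job_done(): hands the job in; it is judged then, once.
Trained networks look in a picture, given as the dict that the camera call returned (one of the last four; its "shot" number tells which), for a name from the list of things; names that differ only in an ending like _2 or _b are one class to them, and where a whole thing is asked for, a point or a joint stands for the part that bears it (a point fixed in the world has none). Each returns a list of dicts, best first, with "score" (0 to 1); they miss things now and then, are a little off and sometimes report something else, mostly with a low value. They report only what shows in the picture. A call takes as long as a camera call.
- env.search_frame(name, picture): "at" ([x, y, z] in mm, in the coordinates of the camera as it stood for that picture, good to about 4 mm: the middle of the surface that is visible of it).
- env.place_of(name, picture): "at" ([x, y, z] in mm, in the coordinates of the camera as it stood for that picture, good to about 4 mm: a listed point, or the origin of a listed thing).
The state is a dict: "t": time; "joints": joint angles; "qvel": joint speeds; "tau": joint torques, N m; "eef_pos": TCP position; "tcp_rot": TCP orientation; "ft_force": force on the tool from outside, world axes, zero at the start; "moment": the same for the moment, N m; "opening": opening from 0.0 (shut) to 1.0 (fully open); "grip_force": force on a finger pad.
Only numpy, scipy, OpenCV 4.12 (cv2) and the standard library are available. Lean on these libraries where they do the work, as an engineer would, in place of code of your own. Each camera call takes 0.05 s, during which the arm holds its last target. There are 200 camera calls.

## Working session

There is one attempt and no reset: what is moved stays moved. The work goes in short steps, Python scripts to look and compute and a tool call to move; the robot and the scene stay as the last step left them, time stands still between calls to the robot, and variables do not carry over. Pictures are saved under pics/ and viewed, at most 10 in all, crops included, and the job is handed in when it is done.

Besides the shell and the picture viewer there is one more tool, called after "Emit:" by a JSON object that holds its "api" and its "payload". drive_tool: Moves the arm, as the interface text tells. Its arguments: {"type":"object","properties":{"rows":{"type":"array","items":{"type":"array","items":{"type":"array","items":{"type":"number","minimum":-1,"maximum":1}}}}},"required":["rows"]}

```bash
mkdir -p pics
cat > h.py <<'E'
from cell import env
import numpy as np, cv2
from scipy.spatial.transform import Rotation as R
def look(cam,names=(),save=None):
    p=env.read_camera(cam); out={}
    if save: cv2.imwrite('pics/'+save,p['color'])
    T=np.array(p['pose'])
    for n in names:
        r=env.place_of(n,p)
        if r:
            a=T[:3,:3]@np.array(r[0]['at'])+T[:3,3]; out[n]=a; print(cam,n,a.round(0),round(r[0]['score'],2))
    return p,out
E
python3 - <<'E'
from h import *
s=env.state();print(s)
N=['sled_handle','rig','tray_top','tray_mid','top_corner0','top_corner1','top_corner2','top_corner3','mat']
for c in ('scene','side'): look(c,N+(['caster_wheel','caster_fork','cup','screwdriver','wrench','grease_jar'] if c=='scene' else []),c+'0.png')
a=cv2.imread('pics/scene0.png');b=cv2.imread('pics/side0.png')
cv2.imwrite('pics/both.png',cv2.resize(np.vstack([a,b]),(400,600)))
E
```

```text
{'t': 0.0, 'joints': array([-1.45059279e+00,  4.91593146e-01,  1.55943334e+00, -2.12217597e-05,
        1.09172543e+00, -1.05599699e-01]), 'qvel': array([ 1.17378518e-03,  8.54825452e-04,  9.45664635e-04, -1.31185088e-03,
        2.51861641e-04,  8.26169831e-05]), 'tau': array([-6.88148521e-04, -6.12652016e+01, -2.58184129e+01,  6.91295508e-02,
        4.83474950e-02, -8.56953011e-05]), 'eef_pos': array([ 139.92181907, -608.90949562,  233.04642671]), 'tcp_rot': array([-3.14043787e+00, -1.03473738e-04,  2.25812966e-01]), 'ft_force': array([-0.16188787, -0.23949584, -1.24377576]), 'moment': array([-0.01204238, -0.00147147,  0.02656296]), 'grip_force': 0.0, 'opening': 1.0010272753127905}
scene sled_handle [600. 118. 105.] 0.66
scene rig [592. 193.  -3.] 0.87
scene tray_top [574. 271.  55.] 0.53
scene tray_mid [578. 271.  38.] 0.67
scene top_corner0 [506. 204.  95.] 0.61
scene top_corner1 [506. 204.  95.] 0.61
scene top_corner2 [506. 204.  95.] 0.61
scene top_corner3 [506. 204.  95.] 0.61
scene mat [ 499. -312.    2.] 0.67
scene caster_wheel [ 323. -252.   -0.] 0.7
scene caster_fork [ 742. -224.   -2.] 0.83
scene screwdriver [ 332. -442.   -2.] 0.54
scene wrench [ 464. -564.   -0.] 0.71
scene grease_jar [504. 204.  98.] 0.42
side sled_handle [599. 118. 101.] 0.73
side rig [588. 192.  -2.] 0.97
side mat [ 495. -312.   -4.] 0.82
```

View pics/scene0.png

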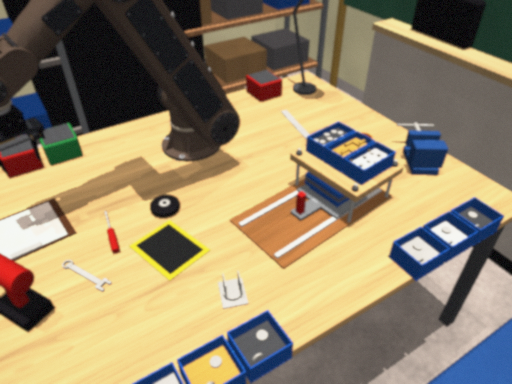

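View pics/side0.png

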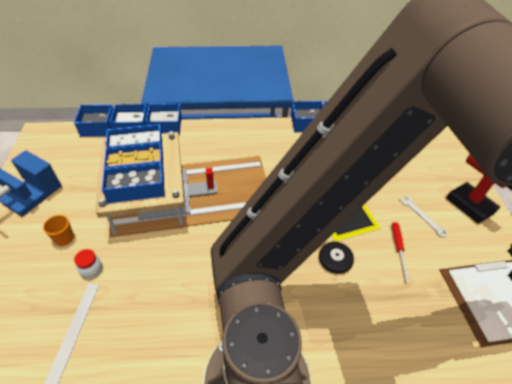

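The scene view shows the handle at (301,204), the stack behind it under the shelf, and the mat at (170,250). The side view shows the handle at (209,180). Networks agree: handle about (600,118), stand yaw about 0.145. Next I move above the handle and turn.

Emit:
{"api": "drive_tool", "payload": {"rows": [[[0.163,-0.1615,0,0,0,0,1],[0.163,-0.1615,0,0,0,0,1],[0.163,-0.1615,0,0,0,0,1],[0.163,-0.1615,0,0,0,0,1],[0.163,-0.1615,0,0,0,0,1]]]}}

```text
t: 1.92
eef_pos: [294.0, -365.2, 233.9]
tcp_rot: [3.141, -0.0, 0.225]
ft_force: [0.4, -0.6, 0.6]
opening: 0.997
grip_force: 0.0
```

Emit:
{"api": "drive_tool", "payload": {"rows": [[[0.163,-0.1615,0,0,0,0,1],[0.163,-0.1615,0,0,0,0,1],[0.163,-0.1615,0,0,0,0,1],[0.163,-0.1615,0,0,0,0,1],[0.163,-0.1615,0,0,0,0,1]]]}}

```text
t: 2.55
eef_pos: [447.6, -122.7, 233.9]
tcp_rot: [3.141, -0.001, 0.226]
ft_force: [0.7, -0.7, 0.9]
opening: 1.004
grip_force: 0.0
```

Emit:
{"api": "drive_tool", "payload": {"rows": [[[0.163,-0.1615,0,0,0,0,1],[0.163,-0.1615,0,0,0,0,1],[0.163,-0.1615,0,0,0,0,1],[0,0,0,0,0,-0.05,1],[0,0,0,0,0,-0.05,1]]]}}

```text
t: 3.18
eef_pos: [538.9, 21.9, 233.4]
tcp_rot: [-3.142, 0.0, 0.547]
ft_force: [-0.2, 0.1, 0.1]
opening: 0.999
grip_force: 0.0
```

Emit:
{"api": "drive_tool", "payload": {"rows": [[[0,0,0,0,0,-0.05,1],[0,0,0,0,0,-0.05,1],[0,0,0,0,0,-0.05,1],[0,0,0,0,0,-0.05,1],[0,0,0,0,0,-0.05,1]]]}}

```text
t: 3.8
eef_pos: [538.8, 21.0, 233.7]
tcp_rot: [3.141, 0.0, 1.331]
ft_force: [-0.3, -0.6, 0.1]
opening: 1.0
grip_force: 0.0
```

Emit:
{"api": "drive_tool", "payload": {"rows": [[[0,0,0,0,0,-0.05,1],[0,0,0,0,0,-0.05,1],[0,0,0,0,0,-0.024,1],[0,0,0,0,0,0,1],[0,0,0,0,0,0,1]]]}}

```text
t: 4.42
eef_pos: [538.8, 21.0, 233.6]
tcp_rot: [3.141, 0.0, 1.713]
ft_force: [0.4, -0.3, -0.1]
opening: 1.002
grip_force: 0.0
```

Run:
```python
from h import *
for c in ('wrist','side','scene'): look(c,['sled_handle','rig','tray_top','top_corner0','top_corner1','mat','cup','grease_jar'],c+'1.png')
s=env.state();print(s['t'],s['eef_pos'],s['tcp_rot'],s['joints'],s['ft_force'])
```

```text
wrist sled_handle [594. 113. 103.] 0.7
wrist rig [585. 191.   2.] 0.88
side sled_handle [598. 117. 102.] 0.94
side rig [590. 194.   1.] 0.95
side mat [ 494. -308.   -2.] 0.6
side cup [423. 558.  -4.] 0.71
side grease_jar [319. 449.   0.] 0.71
scene sled_handle [599. 116. 106.] 0.74
scene rig [589. 190.  -1.] 0.7
scene tray_top [572. 271.  54.] 0.58
scene top_corner0 [661. 222.  96.] 0.63
scene top_corner1 [661. 222.  96.] 0.63
scene mat [ 499. -311.    1.] 0.71
scene cup [664. 224.  97.] 0.55
5.775 [538.75917073  21.01221099 233.6178683 ] [3.14154535e+00 9.92210791e-05 1.71489615e+00] [-8.35095701e-02  3.69356466e-01  1.76948193e+00 -1.02012531e-04
  1.00268579e+00 -2.27554511e-01] [-0.34617575  0.2643285  -0.12485571]
```

View pics/wrist1.png

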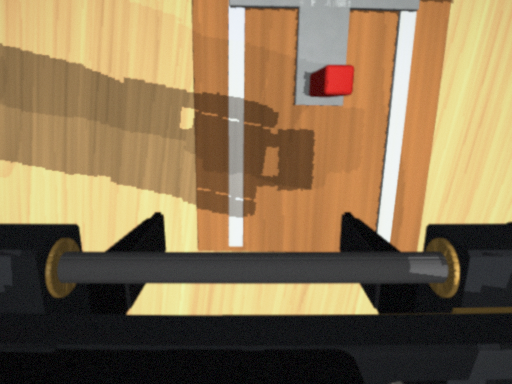

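The wrist view shows the red post at (335,80), between the finger planes and ahead of the gripper. It agrees with the estimates, (598,116). Next I move over it, descend and close.

Emit:
{"api": "drive_tool", "payload": {"rows": [[[0.171,0.1445,0,0,0,0,1],[0.171,0.1445,0,0,0,0,1],[0,0,0.189,0,0,0,1],[0,0,0.189,0,0,0,1],[0,0,0.189,0,0,0,1]]]}}

```text
t: 6.4
eef_pos: [597.9, 116.2, 90.5]
tcp_rot: [3.141, 0.0, 1.715]
ft_force: [0.6, 0.6, 0.3]
opening: 1.003
grip_force: 0.0
```

Emit:
{"api": "drive_tool", "payload": {"rows": [[[0,0,0,0,0,0,0],[0,0,0,0,0,0,0],[0,0,0,0,0,0,0],[0,0,0,0,0,0,0],[0,0,0,0,0,0,0]]]}}

```text
t: 7.02
eef_pos: [598.2, 116.0, 92.6]
tcp_rot: [3.14, 0.0, 1.715]
ft_force: [0.8, -0.2, -0.4]
opening: 0.534
grip_force: 0.0
```

Emit:
{"api": "drive_tool", "payload": {"rows": [[[0,0,0,0,0,0,0],[0,0,0,0,0,0,0],[0,0,0,0,0,0,0],[0,0,0,0,0,0,0],[0,0,0,0,0,0,0]]]}}

```text
t: 7.65
eef_pos: [596.5, 115.8, 91.7]
tcp_rot: [-3.138, -0.0, 1.714]
ft_force: [-6.5, -1.5, 4.5]
opening: 0.253
grip_force: 30.0
```

Emit:
{"api": "drive_tool", "payload": {"rows": [[[-0.04,0,0,0,0,0,0],[-0.08,0,0,0,0,0,0],[-0.08,0,0,0,0,0,0],[-0.08,0,0,0,0,0,0],[-0.08,0,0,0,0,0,0]]]}}

```text
t: 8.28
eef_pos: [608.0, 26.7, 91.7]
tcp_rot: [-3.135, -0.002, 1.714]
ft_force: [-15.2, 1.3, 9.5]
opening: 0.252
grip_force: 30.0
```

Emit:
{"api": "drive_tool", "payload": {"rows": [[[-0.07,-0.01,0,0,0,0,0],[-0.08,-0.006,0,0,0,0,0],[-0.08,-0.003,0,0,0,0,0],[-0.06,-0.002,0,0,0,0,0],[-0.035,0,0,0,0,0,0]]]}}

```text
t: 8.9
eef_pos: [618.2, -54.2, 91.7]
tcp_rot: [3.14, -0.002, 1.713]
ft_force: [4.6, 26.9, -0.4]
opening: 0.249
grip_force: 29.9
```

Emit:
{"api": "drive_tool", "payload": {"rows": [[[-0.008,0,0,0,0,0,0],[0,0,0,0,0,0,0]]]}}

```text
t: 9.15
eef_pos: [618.3, -54.5, 91.7]
tcp_rot: [3.14, -0.003, 1.714]
ft_force: [3.7, 17.0, -1.3]
opening: 0.251
grip_force: 29.9
```

The slide is at its stop after 171.7 mm of travel along yaw 0.127. Next I release, rise and turn for gripping the front rim.

Emit:
{"api": "drive_tool", "payload": {"rows": [[[0.01,0,0,0,0,0,0.6],[0,0,0,0,0,0,0.6],[0,0,0,0,0,0,0.6],[0,0,-0.15,0,0,0,0.8],[0,0,-0.2,0,0,0,1]]]}}

```text
t: 9.78
eef_pos: [616.8, -54.1, 179.4]
tcp_rot: [-3.139, -0.001, 1.715]
ft_force: [0.5, 0.2, 0.1]
opening: 0.721
grip_force: 0.0
```

Emit:
{"api": "drive_tool", "payload": {"rows": [[[0,0,-0.2,0,0,0,1],[0,0,0,0,0,0.0505,1],[0,0,0,0,0,0.0505,1],[0,0,0,0,0,0.0505,1],[0,0,0,0,0,0.0505,1]]]}}

```text
t: 10.4
eef_pos: [617.2, -54.1, 229.4]
tcp_rot: [3.141, 0.0, 1.075]
ft_force: [0.1, -0.7, 0.1]
opening: 1.0
grip_force: 0.0
```

Emit:
{"api": "drive_tool", "payload": {"rows": [[[0,0,0,0,0,0.0505,1],[0,0,0,0,0,0.0505,1],[0,0,0,0,0,0.0505,1],[0,0,0,0,0,0.0505,1],[0,0,0,0,0,0.0505,1]]]}}

```text
t: 11.02
eef_pos: [617.2, -54.1, 229.4]
tcp_rot: [3.141, 0.0, 0.282]
ft_force: [-0.6, 0.1, -0.0]
opening: 1.001
grip_force: 0.0
```

Emit:
{"api": "drive_tool", "payload": {"rows": [[[0,0,0,0,0,0.0505,1],[0,0,0,0,0,0,1],[0,0,0,0,0,0,1]]]}}

```text
t: 11.4
eef_pos: [617.3, -53.9, 229.4]
tcp_rot: [3.141, 0.0, 0.132]
ft_force: [-0.2, 0.8, 0.3]
opening: 0.998
grip_force: 0.0
```

Run:
```python
from h import *
for c in ('wrist','side','scene'): look(c,['sled_handle','tray_top','top_corner0','top_corner1','top_corner2','top_corner3','mat'],c+'2.png')
s=env.state();print(s['t'],s['eef_pos'],s['tcp_rot'],s['joints'],s['ft_force'])
```

```text
wrist sled_handle [616. -54. 101.] 0.94
wrist tray_top [596. 106.  53.] 0.66
wrist top_corner0 [686.  53.  94.] 0.67
wrist top_corner1 [686.  53.  94.] 0.67
wrist top_corner2 [686.  53.  94.] 0.67
wrist top_corner3 [686.  53.  94.] 0.67
side sled_handle [618. -52. 101.] 0.81
side tray_top [598. 102.  56.] 0.73
side top_corner0 [688.  52.  92.] 0.95
side top_corner1 [688.  52.  92.] 0.95
side top_corner2 [688.  52.  92.] 0.95
side top_corner3 [688.  52.  92.] 0.95
side mat [ 496. -308.   -2.] 0.87
scene sled_handle [ 321. -250.   -3.] 0.34
scene tray_top [595. 102.  55.] 0.97
scene top_corner0 [512. 151.  93.] 0.96
scene top_corner1 [512. 151.  93.] 0.96
scene top_corner2 [512. 151.  93.] 0.96
scene top_corner3 [512. 151.  93.] 0.96
scene mat [ 499. -309.    1.] 0.8
12.6 [617.28311722 -53.73289262 229.37385688] [3.14148942e+00 2.11876359e-06 1.28431953e-01] [-1.93345566e-01  4.87297636e-01  1.57789156e+00 -1.12020060e-04
  1.07637282e+00  1.24907196e+00] [ 0.33680152  0.07152768 -0.906755  ]
```

View pics/wrist2.png

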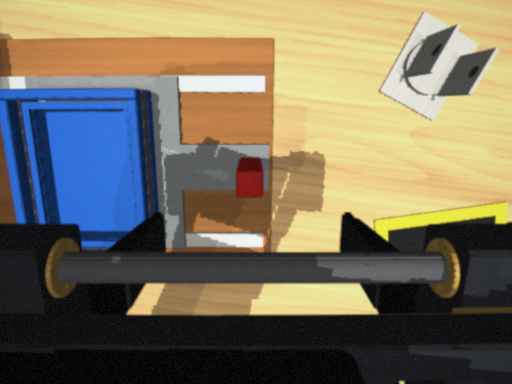

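View pics/scene2.png

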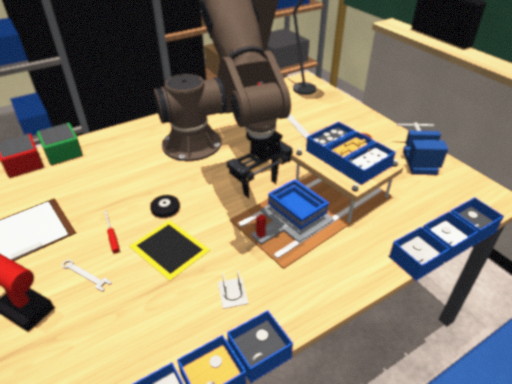

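Wrist view: the tray's front rim is at column ~150 and the handle at (250,177). The scene view shows the slide out and the stack clear of the shelf. Tray centre ≈ (599,101.5), so I will grip the front rim toward corner 0.

Emit:
{"api": "drive_tool", "payload": {"rows": [[[-0.0865,-0.202,0,0,0,0,0.8],[-0.0865,-0.202,0,0,0,0,0.6],[0,0,0,0,0,0,0.5],[0,0,0.2,0,0,0,0.5],[0,0,0.15,0,0,0,0.5]]]}}

```text
t: 13.22
eef_pos: [561.7, 40.4, 140.7]
tcp_rot: [3.141, -0.001, 0.128]
ft_force: [1.1, 0.8, -0.3]
opening: 0.543
grip_force: 0.0
```

Emit:
{"api": "drive_tool", "payload": {"rows": [[[0,0,0.1,0,0,0,0.5],[0,0,0.04,0,0,0,0.5],[0,0,0.022,0,0,0,0.4],[0,0,0,0,0,0,0.3],[0,0,0,0,0,0,0.3]]]}}

```text
t: 13.85
eef_pos: [561.8, 40.8, 102.1]
tcp_rot: [3.141, -0.001, 0.128]
ft_force: [0.4, -0.6, -0.3]
opening: 0.312
grip_force: 0.0
```

Run:
```python
from h import *
for c in ('wrist','side','scene'): look(c,['tray_top','tray_mid','top_corner0'],c+'3.png')
s=env.state();print(s['t'],s['eef_pos'],s['tcp_rot'],s['opening'],s['ft_force'])
```

```text
wrist tray_top [598. 102.  54.] 0.79
wrist tray_mid [509. 150.  95.] 0.41
wrist top_corner0 [511. 151.  95.] 0.9
side tray_top [596. 102.  56.] 0.63
side tray_mid [595. 104.  34.] 0.7
side top_corner0 [684.  52.  94.] 0.85
scene tray_top [597. 102.  54.] 0.58
scene tray_mid [600. 103.  40.] 0.73
scene top_corner0 [688.  55.  98.] 0.85
14.45 [561.45760592  40.8829798  101.36082952] [3.14151079e+00 4.62495964e-06 1.28379505e-01] 0.3001164263069489 [-0.56570474  1.37372463 -0.21330506]
```

View pics/wrist3.png

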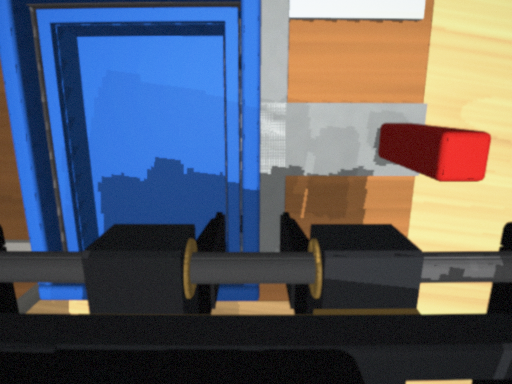

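The wrist view shows the rim band (columns 243–260) centred between the fingertips (218 and 288). Closing.

Emit:
{"api": "drive_tool", "payload": {"rows": [[[0,0,0,0,0,0,0],[0,0,0,0,0,0,0],[0,0,0,0,0,0,0],[0,0,0,0,0,0,0],[0,0,0,0,0,0,0]]]}}

```text
t: 15.08
eef_pos: [561.4, 41.0, 101.3]
tcp_rot: [-3.141, 0.0, 0.128]
ft_force: [0.6, 3.2, -0.5]
opening: 0.09
grip_force: 30.0
```

Emit:
{"api": "drive_tool", "payload": {"rows": [[[0.0013,-0.001,-0.0102,-0.0029,-0.0038,0,0],[0.0013,-0.001,-0.0102,-0.0029,-0.0038,0,0],[0.0013,-0.001,-0.0102,-0.0029,-0.0038,0,0],[0,0,0,0,0,0,0]]]}}

```text
t: 15.58
eef_pos: [562.5, 41.7, 109.4]
tcp_rot: [3.113, 0.036, 0.128]
ft_force: [-1.1, -0.9, 2.8]
opening: 0.096
grip_force: 30.0
```

Emit:
{"api": "drive_tool", "payload": {"rows": [[[0.0013,-0.001,-0.0102,-0.0029,-0.0038,0,0],[0.0013,-0.001,-0.0102,-0.0029,-0.0038,0,0],[0,0,0,0,0,0,0],[0,0,0,0,0,0,0]]]}}

```text
t: 16.08
eef_pos: [563.3, 42.6, 114.0]
tcp_rot: [3.096, 0.059, 0.127]
ft_force: [0.0, -1.7, -0.7]
opening: 0.095
grip_force: 30.0
```

Run:
```python
from h import *
for c in ('wrist','side','scene'): look(c,['tray_top','tray_mid']+['top_corner%d'%i for i in range(4)],c+'4.png')
s=env.state();print(s['t'],s['eef_pos'],s['tcp_rot'],s['opening'],s['ft_force'],s['moment'])
a=cv2.imread('pics/scene4.png')[150:270,210:370];b=cv2.imread('pics/side4.png')[120:260,70:270]
cv2.imwrite('pics/crop4.png',np.hstack([cv2.resize(a,(400,300),interpolation=2),cv2.resize(b,(400,300),interpolation=2)]))
```

```text
wrist tray_top [598. 103.  60.] 0.61
wrist top_corner0 [524.  33. 113.] 0.88
wrist top_corner1 [524.  33. 113.] 0.88
wrist top_corner2 [524.  33. 113.] 0.88
wrist top_corner3 [524.  33. 113.] 0.88
side tray_top [595. 103.  63.] 0.57
side tray_mid [594. 103.  34.] 0.72
side top_corner0 [690.  51. 101.] 0.94
side top_corner1 [690.  51. 101.] 0.94
side top_corner2 [690.  51. 101.] 0.94
side top_corner3 [690.  51. 101.] 0.94
scene tray_top [595. 100.  61.] 0.57
scene tray_mid [604. 102.  38.] 0.56
scene top_corner0 [516. 153. 102.] 0.79
scene top_corner1 [516. 153. 102.] 0.79
scene top_corner2 [516. 153. 102.] 0.79
scene top_corner3 [516. 153. 102.] 0.79
17.125 [563.20226719  42.59667413 114.03334519] [3.09587405 0.05963157 0.12707394] 0.09413148417829693 [ 0.2724621  -1.53969385 -0.92941372] [-0.17911639 -0.22819128 -0.14896358]
```

View pics/crop4.png

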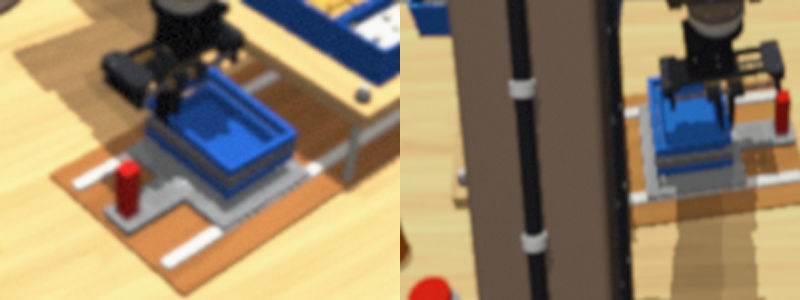

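The scene and side crops show the front-left corner raised, with the grey tray still nested. Corners read c0≈113, c1≈101 and c3≈102, which puts c2 still down at ~90–94. Next I lift straight, then level.

Emit:
{"api": "drive_tool", "payload": {"rows": [[[-0.0012,0.0009,-0.02,0,0,0,0],[-0.0012,0.0009,-0.02,0,0,0,0],[-0.0012,0.0009,-0.02,0,0,0,0],[-0.0012,0.0009,-0.02,0,0,0,0],[0,0,0,0,0,0,0]]]}}

```text
t: 17.75
eef_pos: [563.3, 42.6, 134.6]
tcp_rot: [3.096, 0.059, 0.127]
ft_force: [-0.2, 0.9, -0.2]
opening: 0.089
grip_force: 30.0
```

Emit:
{"api": "drive_tool", "payload": {"rows": [[[-0.0012,0.0009,-0.02,0,0,0,0],[-0.0024,0.0018,-0.04,0,0,0,0],[-0.0048,0.0037,-0.08,0,0,0,0],[-0.0048,0.0037,-0.08,0,0,0,0],[-0.0048,0.0037,-0.08,0,0,0,0]]]}}

```text
t: 18.38
eef_pos: [563.1, 42.6, 210.6]
tcp_rot: [3.096, 0.059, 0.127]
ft_force: [0.5, 0.1, -0.0]
opening: 0.089
grip_force: 30.0
```

Emit:
{"api": "drive_tool", "payload": {"rows": [[[0,0,0,0.0072,0.0095,0,0],[0,0,0,0.0072,0.0095,0,0],[0,0,0,0,0,0,0],[0,0,0,0,0,0,0]]]}}

```text
t: 18.88
eef_pos: [563.0, 42.4, 208.9]
tcp_rot: [3.141, 0.001, 0.128]
ft_force: [-0.7, -0.1, -0.8]
opening: 0.092
grip_force: 30.0
```

Run:
```python
from h import *
for c in ('wrist','side','scene'): look(c,['tray_top','tray_mid','top_corner0','sled_handle'],c+'5.png')
s=env.state();print(s['t'],s['eef_pos'],s['tcp_rot'],s['opening'],s['ft_force'],s['joints'])
a=cv2.imread('pics/scene5.png')[120:270,190:390];b=cv2.imread('pics/side5.png')[90:240,100:300]
cv2.imwrite('pics/crop5.png',np.hstack([cv2.resize(a,(400,300),interpolation=2),cv2.resize(b,(400,300),interpolation=2)]))
```

```text
wrist tray_top [601. 105. 160.] 0.77
wrist top_corner0 [526.  35. 202.] 0.65
wrist sled_handle [618. -54. 104.] 0.68
side tray_top [600. 105. 164.] 0.97
side tray_mid [597. 102.  37.] 0.79
side top_corner0 [690.  51. 202.] 0.92
side sled_handle [618. -53. 103.] 0.91
scene tray_top [598. 105. 161.] 0.89
scene tray_mid [604. 103.  39.] 0.67
scene top_corner0 [512. 155. 200.] 0.89
scene sled_handle [619. -53. 106.] 0.83
19.625 [563.15348746  42.61444362 209.31998699] [ 3.14114354e+00 -1.30600211e-05  1.28488679e-01] 0.09362979490659626 [-0.53875967  0.8848433  -0.79582697] [-4.12267112e-02  4.32180098e-01  1.73772909e+00 -5.33375641e-04
  9.71594799e-01  1.40138174e+00]
```

View pics/crop5.png

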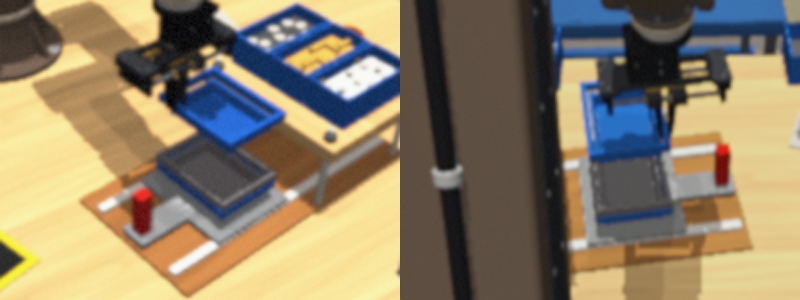

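Both crops show the blue tray lifted free and level, and the grey tray nested on the slide. Next I carry it to the mat.

Emit:
{"api": "drive_tool", "payload": {"rows": [[[-0.026,0.0663,0,0,0,0,0],[-0.052,0.1325,0,0,0,0,0],[-0.052,0.1325,0,0,0,0,0],[-0.052,0.1325,0,0,0,0,0],[-0.052,0.1325,0,0,0,0,0]]]}}

```text
t: 20.25
eef_pos: [523.5, -114.7, 209.5]
tcp_rot: [3.141, -0.0, 0.128]
ft_force: [1.0, -0.6, -0.7]
opening: 0.092
grip_force: 30.0
```

Emit:
{"api": "drive_tool", "payload": {"rows": [[[-0.052,0.1325,0,0,0,0,0],[-0.052,0.1325,0,0,0,0,0],[-0.052,0.1325,0,0,0,0,0],[-0.052,0.1325,0,0,0,0,0],[-0.052,0.1325,0,0,0,0,0]]]}}

```text
t: 20.88
eef_pos: [479.9, -287.2, 209.5]
tcp_rot: [3.141, -0.0, 0.128]
ft_force: [0.7, -0.8, -1.2]
opening: 0.09
grip_force: 30.0
```

Emit:
{"api": "drive_tool", "payload": {"rows": [[[-0.052,0.1325,0,0,0,0,0],[-0.052,0.1325,0,0,0,0,0],[-0.026,0.0663,0,0,0,0,0],[0,0,0.04,0,0,0,0],[0,0,0.08,0,0,0,0]]]}}

```text
t: 21.5
eef_pos: [459.5, -370.9, 179.1]
tcp_rot: [3.141, -0.001, 0.129]
ft_force: [0.5, -0.1, -0.2]
opening: 0.097
grip_force: 30.0
```

Emit:
{"api": "drive_tool", "payload": {"rows": [[[0,0,0.08,0,0,0,0],[0,0,0.04,0,0,0,0],[0,0,0,0,0,0,0],[0,0,0,0,0,0,0],[0,0,0,0,0,0,0]]]}}

```text
t: 22.12
eef_pos: [459.6, -371.7, 150.1]
tcp_rot: [3.14, -0.001, 0.129]
ft_force: [-0.6, -1.0, -0.9]
opening: 0.095
grip_force: 30.0
```

Run:
```python
from h import *
for c in ('wrist','side','scene'): look(c,['tray_top','tray_mid','top_corner0','sled_handle','mat','caster_wheel','caster_fork'],c+'6.png')
s=env.state();print(s['t'],s['eef_pos'],s['tcp_rot'],s['opening'],s['grip_force'],s['ft_force'])
```

```text
wrist tray_top [ 494. -308.  105.] 0.71
wrist top_corner0 [ 420. -384.  146.] 0.96
wrist caster_wheel [ 318. -251.   -2.] 0.64
side tray_top [ 494. -313.  103.] 0.57
side tray_mid [592. 192.  -2.] 0.67
side top_corner0 [ 408. -261.  142.] 0.9
side mat [ 493. -309.   -2.] 0.56
side caster_wheel [ 312. -254.    1.] 0.6
side caster_fork [ 749. -228.    0.] 0.54
scene tray_top [ 494. -310.  103.] 0.91
scene tray_mid [602. 103.  37.] 0.73
scene top_corner0 [ 408. -262.  142.] 0.82
scene mat [ 499. -312.   -1.] 0.8
scene caster_wheel [ 323. -252.   -4.] 0.45
scene caster_fork [ 746. -225.   -1.] 0.82
23.325 [ 459.34855587 -371.66600711  149.4791489 ] [3.14114553e+00 1.66638200e-05 1.28477184e-01] 0.0926521622431353 30.004025995731354 [-0.36332249  0.37809527 -1.7395318 ]
```

View pics/scene6.png

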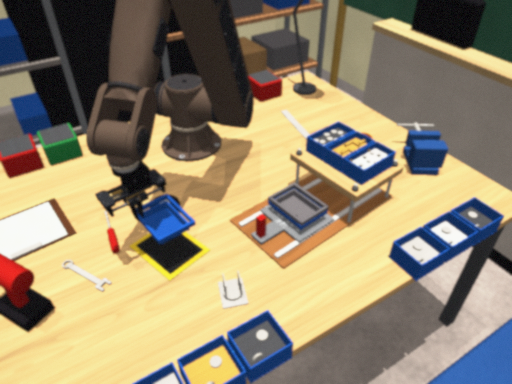

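The scene view shows the blue tray held level at (165,215) above the mat, the grey tray still on the slide at (297,207), and the bystanders in place. Handing in.

```bash
python3 -c "
from cell import env
print(env.job_done())"
```

```text
the job is handed in; nothing more can be done
None
```

The job is handed in, with no verdict shown: the slide is out at its stop, the blue tray was peeled off corner-first and is held level about 100 mm above the mat's centre, the grey tray is still nested, and the other things look undisturbed.

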